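# Load the bench dryer and start it

## Task

Get the washed kit drying: hang every wire basket by its handle on a hook of its own on the drip stand, and slide every stage-insert plate out of the white rinse rack fully down into a slot of its own in the grey dryer. Only when all of it is in place and hanging still, start the dryer: press the timer knob down, turn it clockwise to its stop while it is down, and let it spring back up. Do not tip over the wash bottle or the beaker.

Things in the scene. Friction and masses are not known exactly. Their poses are not given: they have to be found in the camera images.
- basket0: Steel wire dip basket, 70 (x) x 105 (y) mm and 55 mm tall, with a rigid upright square bail (handle) over its middle: round bar 10 mm thick, 101 mm wide along the basket's y, top bar's centre line 130 mm above the underside (70 mm clear above the rim). 150 g. Origin: centre of the underside; z up. Stands on the bench. May be absent (None). All are alike.
- basket0_bail (a point): Middle of that basket's bail top bar, on its centre line; y runs along the bar. The bar is straight for 40 mm either way, so it can be pinched beside the middle (say 30 mm off), leaving the middle free for the hook.
- basket1: Steel wire dip basket, 70 (x) x 105 (y) mm and 55 mm tall, with a rigid upright square bail (handle) over its middle: round bar 10 mm thick, 101 mm wide along the basket's y, top bar's centre line 130 mm above the underside (70 mm clear above the rim). 150 g. Origin: centre of the underside; z up. Stands on the bench. May be absent (None). All are alike.
- basket1_bail (a point): Middle of that basket's bail top bar, on its centre line; y runs along the bar. The bar is straight for 40 mm either way, so it can be pinched beside the middle (say 30 mm off), leaving the middle free for the hook.
- basket2: Steel wire dip basket, 70 (x) x 105 (y) mm and 55 mm tall, with a rigid upright square bail (handle) over its middle: round bar 10 mm thick, 101 mm wide along the basket's y, top bar's centre line 130 mm above the underside (70 mm clear above the rim). 150 g. Origin: centre of the underside; z up. Stands on the bench. May be absent (None). All are alike.
- basket2_bail (a point): Middle of that basket's bail top bar, on its centre line; y runs along the bar. The bar is straight for 40 mm either way, so it can be pinched beside the middle (say 30 mm off), leaving the middle free for the hook.
- plate0: Aluminium stage-insert plate: flat frame 8 mm thick (x), 100 wide (y), 95 tall (z), 56 x 38 mm window, solid band above it 35 mm high; 160 g. Origin: centre of the lower edge; z up. Stands on edge in a loose groove (12 x 106 mm, 30 deep, 50 apart) of the fixed white rinse rack (155 x 125 x 40 mm high), lower edge 10 mm above the bench. May be absent (None). All are alike.
- plate1: Aluminium stage-insert plate: flat frame 8 mm thick (x), 100 wide (y), 95 tall (z), 56 x 38 mm window, solid band above it 35 mm high; 160 g. Origin: centre of the lower edge; z up. Stands on edge in a loose groove (12 x 106 mm, 30 deep, 50 apart) of the fixed white rinse rack (155 x 125 x 40 mm high), lower edge 10 mm above the bench. May be absent (None). All are alike.
- plate2: Aluminium stage-insert plate: flat frame 8 mm thick (x), 100 wide (y), 95 tall (z), 56 x 38 mm window, solid band above it 35 mm high; 160 g. Origin: centre of the lower edge; z up. Stands on edge in a loose groove (12 x 106 mm, 30 deep, 50 apart) of the fixed white rinse rack (155 x 125 x 40 mm high), lower edge 10 mm above the bench. May be absent (None). All are alike.
- dryer: Grey bench dryer, a fixed block 170 (x) x 270 (y) x 70 mm high; its flat top has three parallel slots towards its +y end and the timer knob towards its -y end. Origin: centre of the underside; z up.
- slot0 (a point): Centre of the mouth of a dryer slot, on the dryer's top, 70 mm above the bench. Slot 11 mm (x) x 104 mm (y), 45 mm deep, straight down; slots 45 mm apart along x. A plate fully home stands on the slot's floor, lower edge 45 mm under this point, 50 mm showing. Axes are the dryer's. Either face may lead; any plate fits any slot, one a slot.
- slot1 (a point): Centre of the mouth of a dryer slot, on the dryer's top, 70 mm above the bench. Slot 11 mm (x) x 104 mm (y), 45 mm deep, straight down; slots 45 mm apart along x. A plate fully home stands on the slot's floor, lower edge 45 mm under this point, 50 mm showing. Axes are the dryer's. Either face may lead; any plate fits any slot, one a slot.
- slot2 (a point): Centre of the mouth of a dryer slot, on the dryer's top, 70 mm above the bench. Slot 11 mm (x) x 104 mm (y), 45 mm deep, straight down; slots 45 mm apart along x. A plate fully home stands on the slot's floor, lower edge 45 mm under this point, 50 mm showing. Axes are the dryer's. Either face may lead; any plate fits any slot, one a slot.
- stand: Steel drip stand, fixed: base plate 130 (x) x 400 (y) x 12 mm, two posts 45 mm behind its middle carrying a level rail along y at 225 mm height, with three hooks 130 mm apart that reach out to the stand's -x. Origin: centre of the underside; z up.
- hook0 (a point): Seat of a hook: where the centre line of a hung bail's bar lies, 213 mm above the bench. Hook wire 8 mm thick, reaching to the stand's -x from the rail (84 mm behind the seat); its tip, upturned to 230 mm height, ends 23 mm to -x of the seat. Hung, the bail's bar lies along the stand's y, across the hook. Axes are the stand's. One basket a hook.
- hook1 (a point): Seat of a hook: where the centre line of a hung bail's bar lies, 213 mm above the bench. Hook wire 8 mm thick, reaching to the stand's -x from the rail (84 mm behind the seat); its tip, upturned to 230 mm height, ends 23 mm to -x of the seat. Hung, the bail's bar lies along the stand's y, across the hook. Axes are the stand's. One basket a hook.
- hook2 (a point): Seat of a hook: where the centre line of a hung bail's bar lies, 213 mm above the bench. Hook wire 8 mm thick, reaching to the stand's -x from the rail (84 mm behind the seat); its tip, upturned to 230 mm height, ends 23 mm to -x of the seat. Hung, the bail's bar lies along the stand's y, across the hook. Axes are the stand's. One basket a hook.
- timer_grip (a point): Grip point of the dryer's timer knob, on its axis, 130 mm above the bench while up. Bar grip 52 mm long (this point's x), 14 thick (y), 34 tall, its top 10 mm above this point, on a disc of 52 mm diameter whose top is 22 mm below it, over a white collar of 76 mm diameter. A white line marks the bar's +x end.
- timer_press (a joint): How far the timer knob is pushed down, 0 (up) to 0.010 m (fully down). Sprung up: 3 N starts it, about 7 N holds it fully down.
- timer (a joint): Turn of the timer knob, clockwise from above, 0 (off) to 1.35 rad (running; hard stop). While up it is locked (0.25 rad of play); held down at least 8 mm it turns easily (0.03 N m). Let go between 0.25 and 1.05 rad it stays caught down; let go beyond 1.1 rad it springs up, locked at running.
- wash_bottle: White wash bottle, 70 mm diameter, 170 mm tall, standing on the bench; a bystander. Origin: centre of the underside; z up.
- beaker: Glass beaker, 80 mm diameter, 100 mm tall, standing on the bench; a bystander. Origin: centre of the underside; z up.

How it is judged:
By the outcome, as a careful person would: the job done as asked, in the order asked, and still so for the second after the job is handed in, with the robot touching nothing.
Of basket0, basket1, basket2 only 2 to 3 are there at a start; the rules pass over those that are not, and their reading is None.
Of plate0, plate1, plate2 only 2 to 3 are there at a start; the rules pass over those that are not, and their reading is None.
At some moment in a run one of basket0, basket1, basket2 may be knocked a few centimetres aside while the robot is not near it.
It also fails if it takes over 210 s, if anything falls off the work surface, if the arm or the gripper's body presses on something with over 40 N, if the wrist force passes 120 N, or if a joint passes its speed limit or range.

## Robot

A 6-joint arm with a two-finger parallel gripper is mounted at the origin on the work surface. World frame = base frame: x ahead of the robot, y to its left, z up, the work surface at z = 0. Lengths are in m, angles in rad, forces in N, time in s.
With the tool pointing down it reaches from about 0.425 to 0.95 m from the base axis. Payload 3.5 kg.
Tool frame: the origin (TCP) lies on the centre line of the jaws, within the pads' length; the fingertips stand 19 mm ahead of it and the grasp point (between the pads) is the TCP; z points along the fingers, y is the line along which they close (so a half turn about z gives the same grasp; the last joint's range is limited). The gripper opens to 85 mm and grips with 20 to 120 N. Pads are 22 mm wide; open, the fingers measure 114 mm over their backs; the gripper's body (76 mm by 85 mm) begins 54 mm behind the grasp point. The pads swing forward as they close: fully open they stand 13 mm farther back than shut.
Start: joints at [-1.362, 0.286, 1.577, -0, 1.279, -0.15], TCP at [0.237, -0.632, 0.25] pointing down, gripper open.
Joint ranges: [-2.77, 2.77], [-0.9, 2.22], [0.21, 2.48], [-1.53, 4.67], [0.24, 2.81], [-2.84, 2.84]. Speed limits (rad/s): [2.79, 2.79, 3.14, 3.14, 3.14, 3.14].

## Interface

Orientations are given as a unit quaternion [x, y, z, w].
In Python, from plant import ctrl, imaging gives the robot as it stands. The module is installed in compiled form; this text tells all that it offers.
- The arm moves only by the shell command python3 -m handwheel 'ROWS' [OPENING] [FORCE]. ROWS is JSON, one flat list of numbers, 6 for each row, row after row: the shift along the world's x, y, z in units of 150 mm (1.0 is 150 mm), then the turn, a rotation vector about the world's x, y, z in units of 90 degrees (1.0 is 90 degrees). In form: [tx, ty, tz, rx, ry, rz, tx, ty, tz, rx, ry, rz, ...]. A call has 1 to 5 rows; each row shifts and turns the commanded pose from where the row before left it; what a row does not reach is not made up. A row lasts 1/12 s, in which the tool goes at most 41.7 mm and 7.16 degrees, less where a joint would pass 70% of its speed; a pose out of reach is approached as far as the arm can. A call with a number of a shift or a turn outside -1 to 1 is refused whole. A call with a gripper value outside its range is refused whole. OPENING is the opening, from 0 (shut) to 1 (fully open), set as the call begins (- or left out, the last holds). The fingers move at their own pace and stop on an object; FORCE is the grip in N (left out, the last holds). Time passes only in rows, so rows that do not move let the fingers close. It gives the time, the measured TCP pose, the force, the opening and the grip force at its end, in the units of the state.
- ctrl.get_state(): the state, without advancing time (a new reading comes with each control period).
- imaging.read_camera(name): name is "scene" or "top" or "wrist"; returns (picture, depth): 400x640x3 uint8, blue, green, red; 400x640 float32, m along the optical axis (not along the pixel's ray), 0 where there is no reading.
- imaging.get_calibration(name): a dict with "fovy" (degrees; the focal length in pixels is half the picture's height over the tangent of half this angle, whatever the lens; pixels are square), "cx", "cy" (the principal point, pixels), "R" (3x3) and "t" (3): a world point X has camera coordinates R X + t. Camera axes: x right, y down, z forward; pixel columns grow to the right and rows downward; lengths in m; the calibration is good to about 2 mm. A picture is of the moment at which its call begins: read the wrist's pose just before it. get_calibration takes no time and is no camera call; for the wrist camera it gives the pose at the moment of the call.
- ctrl.sign_off(): hands the job in; it is judged then, once.
The state is a dict: "time": time; "qpos": joint angles; "dq": joint speeds; "joint_efforts": joint torques, N m; "eef_pos": TCP position; "tcp_rot": TCP orientation; "contact_force": force on the tool from outside, world axes, zero at the start; "wrist_torque": the same for the moment, N m; "opening": opening from 0.0 (shut) to 1.0 (fully open); "finger_force": force on a finger pad.
Only numpy, scipy, OpenCV 4.12 (cv2) and the standard library are available. Lean on these libraries where they do the work, as an engineer would, in place of code of your own. Each camera call takes 0.05 s, during which the arm holds its last target. There are 200 camera calls.

## Working session

There is one attempt and no reset: what is moved stays moved. The work goes in short steps, Python scripts to look and compute and a shell command to move; the robot and the scene stay as the last step left them, time stands still between calls to the robot, and variables do not carry over. Pictures are saved under pics/ and viewed, at most 14 in all, crops included, and the job is handed in when it is done.

```bash
mkdir -p pics; ls; cat > h.py <<'E'
import numpy as np, cv2
from plant import ctrl, imaging
def grab(n):
    c=imaging.get_calibration(n); p,d=imaging.read_camera(n); return p,d,c
def world(d,c):
    H,W=d.shape; f=H/2/np.tan(np.radians(c['fovy'])/2)
    u,v=np.meshgrid(np.arange(W),np.arange(H))
    P=np.stack([(u-c['cx'])/f*d,(v-c['cy'])/f*d,d],-1)
    return (P-np.array(c['t']))@np.array(c['R'])
E
python3 - <<'E'
from h import *
for n in ['top','scene']:
    p,d,c=grab(n); cv2.imwrite(f'pics/{n}0.png',p); np.savez(f'{n}0.npz',p=p,d=d,R=c['R'],t=c['t'],f=c['fovy'],cx=c['cx'],cy=c['cy']); print(n,c)
s=ctrl.get_state(); print(s)
E
```

```text
pics
top {'fovy': 52.41440684438159, 'cx': 322.33571055215685, 'cy': 199.52909951405826, 'R': array([[ 0.02575892, -0.99957677,  0.01351899],
       [-0.98168568, -0.02784676, -0.18846161],
       [ 0.18875831, -0.00841684, -0.9819875 ]]), 't': array([0.06851532, 0.58567803, 1.4456641 ])}
scene {'fovy': 43.02634961304398, 'cx': 328.2122288500305, 'cy': 196.24642165084109, 'R': array([[ 0.89274583,  0.45031351, -0.01492043],
       [ 0.3823321 , -0.77466232, -0.50370672],
       [-0.23838424,  0.44397751, -0.86374587]]), 't': array([-0.54442438, -0.05283194,  1.77593548])}
{'time': 0.1, 'qpos': array([-1.36197718e+00,  2.87139115e-01,  1.57802778e+00,  1.80932822e-05,
        1.27860344e+00, -1.50006476e-01]), 'dq': array([-0.0011691 , -0.00151602, -0.00318185,  0.00096494,  0.00043392,
        0.00017695]), 'joint_efforts': array([ 1.33262984e-03, -4.07292652e+01, -2.93698132e+01, -1.27727994e-04,
        3.40724713e-03,  7.27641947e-06]), 'eef_pos': array([ 0.23695476, -0.63145297,  0.24904561]), 'tcp_rot': array([ 9.83948531e-01,  1.78449160e-01, -2.33576782e-05, -1.08862759e-03]), 'contact_force': array([ 0.34310525, -0.49589838,  0.55435458]), 'wrist_torque': array([-0.00786517, -0.03883044, -0.04638713]), 'finger_force': 0.0, 'opening': 0.9964115840882207}
```

View pics/top0.png

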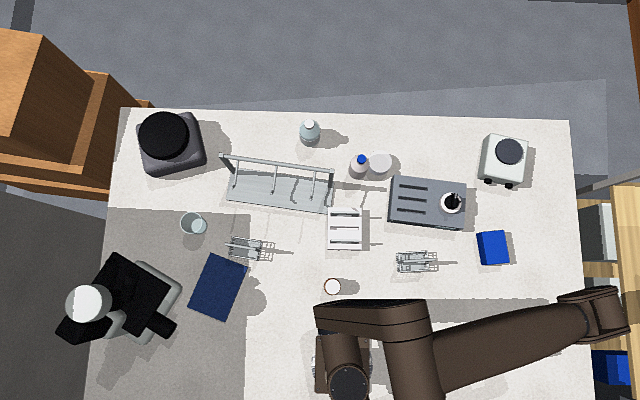

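View pics/scene0.png

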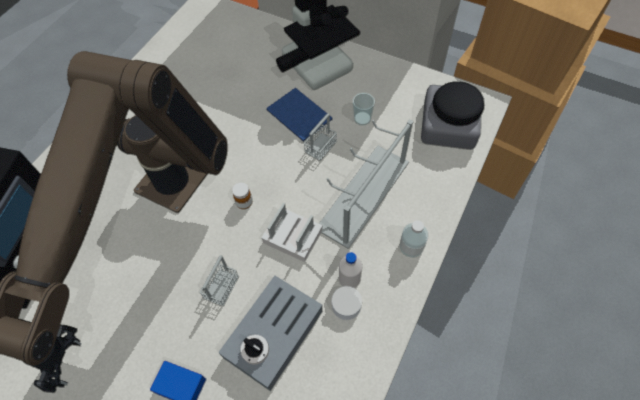

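```bash
cat >> h.py <<'E'
def rect(P,m,lab,amin=15,rng=None):
    n,L,st,ce=cv2.connectedComponentsWithStats(m.astype(np.uint8),connectivity=8)
    for i in range(1,n):
        if st[i,4]<amin: continue
        q=P[L==i]; (cx,cy),(w,h),a=cv2.minAreaRect((q[:,:2]*1000).astype(np.float32))
        print(lab,'px',ce[i].round(),'n',st[i,4],'c',round(cx,1),round(cy,1),'wh',round(w,1),round(h,1),'a',round(a,1),'z',np.median(q[:,2]).round(4))
E
python3 - <<'E'
from h import *
for n,(x0,x1,y0,y1) in {'top':(215,480,140,285),'scene':(190,420,90,390)}.items():
    z=np.load(n+'0.npz'); p,d=z['p'],z['d']; c=dict(fovy=z['f'],R=z['R'],t=z['t'],cx=z['cx'],cy=z['cy']); P=world(d,c)
    cv2.imwrite(f'pics/{n}1.png',cv2.resize(p[y0:y1,x0:x1],None,fx=3 if n=='top' else 2,fy=3 if n=='top' else 2,interpolation=cv2.INTER_CUBIC))
    W=(P[...,0]>0.2)&(P[...,0]<1.1)&(P[...,1]<.6)&(P[...,1]>-.6)&(d>0)
    Z=P[...,2]
    for lab,a,b in [('dry',.064,.076),('z40',.034,.046),('z105',.085,.112),('z130',.118,.142),('rail',.205,.235)]:
        rect(P,W&(Z>a)&(Z<b),n+' '+lab)
E
```

```text
top dry px [489. 141.] n 41 c 824.2 -539.7 wh 13.0 65.2 a 81.3 z 0.072
top dry px [311. 139.] n 22 c 812.9 132.9 wh 16.7 66.4 a 16.6 z 0.0688
top dry px [191. 164.] n 15 c 702.3 575.1 wh 2.1 41.5 a 17.5 z 0.069
top dry px [492. 174.] n 78 c 690.3 -549.4 wh 101.2 38.2 a 56.6 z 0.0726
top dry px [426. 201.] n 2585 c 587.2 -304.1 wh 271.7 171.3 a 84.2 z 0.0695
top dry px [186. 221.] n 35 c 485.7 569.8 wh 25.6 63.5 a 79.5 z 0.0699
top z40 px [384. 157.] n 34 c 754.7 -143.2 wh 45.4 35.3 a 27.4 z 0.0445
top z40 px [482. 158.] n 22 c 768.5 -524.2 wh 4.3 57.5 a 80.2 z 0.0421
top z40 px [378. 164.] n 57 c 735.3 -126.0 wh 36.0 80.3 a 83.4 z 0.0443
top z40 px [386. 166.] n 15 c 725.0 -154.9 wh 24.4 17.7 a 45.1 z 0.043
top z40 px [486. 177.] n 52 c 692.7 -535.0 wh 82.1 37.3 a 46.6 z 0.0417
top z40 px [344. 229.] n 998 c 483.2 0.1 wh 125.1 155.7 a 89.8 z 0.0398
top z40 px [189. 222.] n 26 c 487.2 570.2 wh 18.4 53.8 a 74.0 z 0.0405
top z40 px [482. 249.] n 28 c 416.8 -506.3 wh 63.3 6.4 a 6.8 z 0.0408
top z40 px [178. 290.] n 31 c 241.9 590.0 wh 17.4 59.4 a 89.7 z 0.0415
top z105 px [191. 142.] n 5
[... 4545 characters left out ...]
6 wh 21.4 12.7 a 39.4 z 0.13
scene z130 px [346. 226.] n 25 c 646.4 50.2 wh 18.5 11.9 a 20.9 z 0.1313
scene z130 px [416. 233.] n 89 c 843.8 128.4 wh 46.8 26.8 a 9.2 z 0.1231
scene z130 px [212. 272.] n 141 c 365.9 -252.6 wh 13.2 111.8 a 4.8 z 0.1338
scene z130 px [350. 266.] n 146 c 711.3 -57.1 wh 54.9 43.8 a 15.7 z 0.1261
scene z130 px [252. 345.] n 103 c 577.7 -382.0 wh 14.4 52.5 a 84.5 z 0.138
scene rail px [310.  50.] n 126 c 242.6 579.4 wh 40.6 80.5 a 89.3 z 0.2097
scene rail px [374. 124.] n 22 c 585.4 379.2 wh 9.8 24.5 a 74.5 z 0.2178
scene rail px [372. 167.] n 728 c 618.5 243.4 wh 389.6 114.0 a 83.4 z 0.2277
scene rail px [219. 162.] n 144 c 223.1 37.9 wh 124.1 33.9 a 84.8 z 0.2234
```

View pics/top1.png

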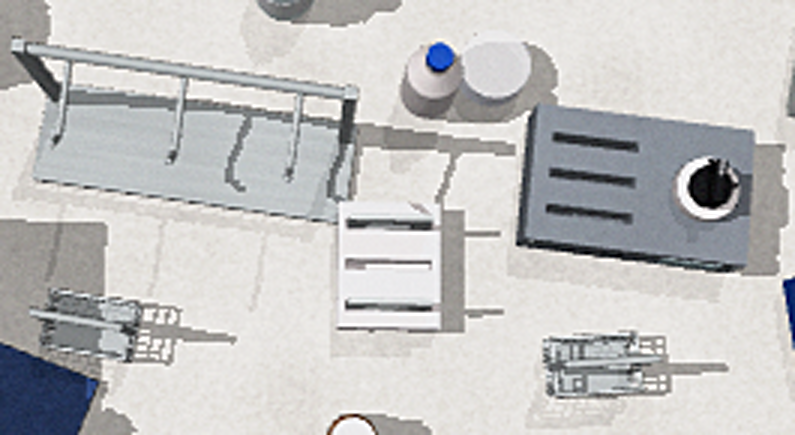

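View pics/scene1.png

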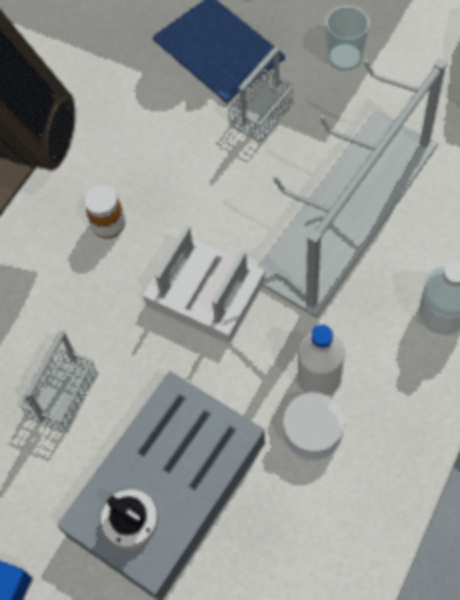

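Two baskets (top crop: bails at px ~(240,246) and (419,260) of the full picture), two plates in the outer rack grooves, and an empty dryer and stand. Next I'll locate the hooks and slots.

```bash
python3 - <<'E'
from h import *
def fr(P,c,a):
    a=np.radians(a); q=P[:,:2]-c; return q@np.array([[np.cos(a),-np.sin(a)],[np.sin(a),np.cos(a)]])
for n in ['top','scene']:
    z=np.load(n+'0.npz'); p,d=z['p'],z['d']; c=dict(fovy=z['f'],R=z['R'],t=z['t'],cx=z['cx'],cy=z['cy']); P=world(d,c).reshape(-1,3)
    q=fr(P,[.62,.245],-6.6); m=(abs(q[:,0])<.09)&(abs(q[:,1])<.22)&(P[:,2]>.19)&(P[:,2]<.245)
    Q=np.c_[q[m],P[m][:,2]]
    r=Q[Q[:,0]>.035]; print(n,'rail x',np.percentile(r[:,0],[2,50,98]).round(4),'y',r[:,1].min().round(4),r[:,1].max().round(4),'slope',np.polyfit(r[:,1],r[:,0],1).round(4))
    for y0 in (-.13,0,.13):
        h=Q[(Q[:,0]<.03)&(abs(Q[:,1]-y0)<.04)]
        print(n,'hook',y0,len(h),'y',np.median(h[:,1]).round(4),'tip x',np.sort(h[:,0])[:3].round(4),'fit y(x)',np.polyfit(h[:,0],h[:,1],1).round(3),'zmin',np.percentile(h[:,2],[5,50,95]).round(3))
    b=(abs(q[:,0])<.12)&(abs(q[:,1])<.3)&(abs(P[:,2]-.012)<.004)
    q2=fr(P,[.586,-.305],-5.8); p2=p.reshape(-1,3)
    s=(abs(q2[:,0])<.075)&(q2[:,1]>-.02)&(q2[:,1]<.125)&(P[:,2]<.066)
    img=s.reshape(400,640)
    f=200/np.tan(np.radians(c['fovy'])/2)
    # slots: dark pixels cast to z=.07
    g=cv2.cvtColor(p,cv2.COLOR_BGR2GRAY); C=-z['R'].T@z['t']
    v,u=np.mgrid[0:400,0:640]; D=np.stack([(u-c['cx'])/f,(v-c['cy'])/f,np.ones_like(u)],-1)@z['R']; X=C+D*((.07-C[2])/D[...,2])[...,None]
    qq=fr(X.reshape(-1,3),[.586,-.305],-5.8).reshape(400,640,2)
    m=(abs(qq[...,0])<.07)&(qq[...,1]>-.03)&(qq[...,1]<.125)&(g<55)
    print(np.percentile(g[(abs(qq[...,0])<.07)&(qq[...,1]>-.03)&(qq[...,1]<.125)],[5,50]))
    rect(X,m,n+' slot')
E
```

```text
top rail x [0.04   0.0472 0.0554] y -0.1903 0.1941 slope [0.0019 0.0474]
top hook -0.13 61 y -0.1274 tip x [-0.0555 -0.054  -0.0521] fit y(x) [ 0.001 -0.127] zmin [0.205 0.213 0.226]
top hook 0 63 y 0.0019 tip x [-0.0566 -0.0561 -0.0543] fit y(x) [0.003 0.002] zmin [0.205 0.213 0.228]
top hook 0.13 64 y 0.1321 tip x [-0.0563 -0.0545 -0.0545] fit y(x) [-0.001  0.132] zmin [0.204 0.214 0.227]
[ 41. 145.]
top slot px [412. 187.] n 62 c 637.4 -248.4 wh 96.8 9.2 a 83.7 z 0.07
top slot px [411. 199.] n 49 c 593.8 -244.4 wh 95.8 7.8 a 86.8 z 0.07
top slot px [410. 210.] n 44 c 549.6 -236.4 wh 95.3 7.4 a 84.4 z 0.07
scene rail x [0.0391 0.049  0.0555] y -0.1965 0.1931 slope [0.0029 0.0487]
scene hook -0.13 82 y -0.1314 tip x [-0.0582 -0.0572 -0.0571] fit y(x) [-0.013 -0.132] zmin [0.204 0.214 0.226]
scene hook 0 76 y -0.0015 tip x [-0.0581 -0.0563 -0.056 ] fit y(x) [-0.013 -0.002] zmin [0.203 0.214 0.226]
scene hook 0.13 70 y 0.1288 tip x [-0.0612 -0.0572 -0.056 ] fit y(x) [-0.021  0.128] zmin [0.204 0.215 0.224]
[ 60.65 132.  ]
```

```bash
H="python3 -m handwheel"
$H '[0.059,0.156,0,0,0,0.055,0.059,0.156,0,0,0,0.055,0.059,0.156,0,0,0,0.055,0.059,0.156,0,0,0,0.055,0.059,0.156,0,0,0,0.055]' 0.7 80
$H '[0.059,0.156,0,0,0,0.055,0.059,0.156,0,0,0,0.055,0.059,0.156,0,0,0,0.055,0.059,0.156,0,0,0,0.055,0.059,0.156,0,0,0,0.055]'
$H '[0.059,0.156,0,0,0,0.055,0.059,0.156,0,0,0,0.055,0.059,0.156,0,0,0,0.055,0.059,0.156,0,0,0,0.055,0.059,0.156,0,0,0,0.055]'
cat >> h.py <<'E'
from scipy.spatial.transform import Rotation as Ro
def pose():
    s=ctrl.get_state(); M=Ro.from_quat(s['tcp_rot']).as_matrix()
    print('t',round(s['time'],2),'tcp',np.round(s['eef_pos'],4),'phi',round(np.degrees(np.arctan2(M[1,0],M[0,0])),2),'tilt',M[:2,2].round(4),'F',np.round(s['contact_force'],1),'op',round(s['opening'],3),'ff',round(s['finger_force'],1))
    return s
E
python3 - <<'E'
from h import *
pose()
p,d,c=grab('wrist'); cv2.imwrite('pics/w1.png',p); P=world(d,c)
W=(d>0)&(abs(P[...,0]-.367)<.09)&(abs(P[...,1]+.25)<.1)
rect(P,W&(P[...,2]>.118)&(P[...,2]<.142),'bail')
p,d,c=grab('top');P=world(d,c);W=(d>0)&(abs(P[...,0]-.367)<.09)&(abs(P[...,1]+.25)<.1)
rect(P,W&(P[...,2]>.118)&(P[...,2]<.142),'bailtop')
E
```

```text
time: 0.52
eef_pos: [0.2814, -0.5136, 0.2495]
tcp_rot: [0.922, 0.387, 0.0, -0.001]
contact_force: [0.2, -0.1, -0.3]
opening: 0.697
finger_force: 0.0
time: 0.93
eef_pos: [0.3257, -0.3965, 0.2497]
tcp_rot: [0.818, 0.576, 0.0, -0.0]
contact_force: [-0.2, 0.5, -0.2]
opening: 0.698
finger_force: 0.0
time: 1.35
eef_pos: [0.3698, -0.2796, 0.2498]
tcp_rot: [0.675, 0.737, 0.0, -0.0]
contact_force: [0.7, -0.3, -0.1]
opening: 0.699
finger_force: 0.0
t 1.35 tcp [ 0.3698 -0.2796  0.2498] phi 95.04 tilt [-0.0004  0.0006] F [ 0.7 -0.3 -0.1] op 0.699 ff 0.0
bail px [323. 156.] n 1883 c 366.6 -250.9 wh 9.7 109.8 a 4.7 z 0.1332
bailtop px [411. 260.] n 54 c 366.2 -225.5 wh 9.4 62.5 a 7.2 z 0.1336
```

View pics/w1.png

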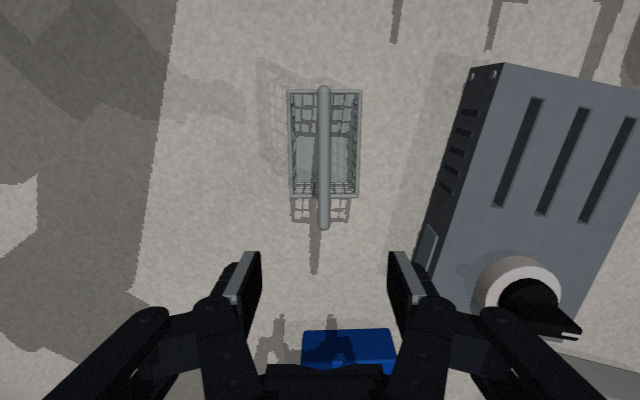

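Wrist view: basket centred at px (323,156), with the bail clear of the open fingers. Descending and pinching.

```bash
H="python3 -m handwheel"
$H '[-0.003,-0.008,-0.2,0,0,0,0,0,-0.2,0,0,0,0,0,-0.2,0,0,0,0,0,-0.2,0,0,0,0,0,0,0,0,0]' 
$H '[0,0,0,0,0,0,0,0,0,0,0,0,0,0,0,0,0,0,0,0,0,0,0,0,0,0,0,0,0,0]' 0 90
$H '[0,0,0.2,0,0,0,0,0,0.2,0,0,0,0,0,0.2,0,0,0,0,0,0.2,0,0,0,0,0,0.2,0,0,0]'
```

```text
time: 1.87
eef_pos: [0.3659, -0.2792, 0.1239]
tcp_rot: [0.677, 0.736, 0.001, -0.006]
contact_force: [-1.1, 0.0, -0.5]
opening: 0.702
finger_force: 0.0
time: 2.28
eef_pos: [0.3702, -0.2835, 0.1328]
tcp_rot: [0.677, 0.736, -0.001, 0.002]
contact_force: [-1.9, 0.5, 6.0]
opening: 0.082
finger_force: 88.0
time: 2.7
eef_pos: [0.3692, -0.2819, 0.2822]
tcp_rot: [0.677, 0.736, -0.0, 0.001]
contact_force: [0.8, -0.3, -0.6]
opening: 0.078
finger_force: 88.1
```

```bash
H="python3 -m handwheel"
for i in 1; do
$H '[0.051,0.17,-0.007,0,0,-0.0064,0.051,0.17,-0.007,0,0,-0.0064,0.051,0.17,-0.007,0,0,-0.0064,0.051,0.17,-0.007,0,0,-0.0064,0.051,0.17,-0.007,0,0,-0.0064]' | head -2
$H '[0.051,0.17,-0.007,0,0,-0.0064,0.051,0.17,-0.007,0,0,-0.0064,0.051,0.17,-0.007,0,0,-0.0064,0.051,0.17,-0.007,0,0,-0.0064,0.051,0.17,-0.007,0,0,-0.0064]' | head -2
$H '[0.051,0.17,-0.007,0,0,-0.0064,0.051,0.17,-0.007,0,0,-0.0064,0.051,0.17,-0.007,0,0,-0.0064,0.051,0.17,-0.007,0,0,-0.0064,0.051,0.17,-0.007,0,0,-0.0064]' | head -2
$H '[0.051,0.17,-0.007,0,0,-0.0064,0.051,0.17,-0.007,0,0,-0.0064,0.051,0.17,-0.007,0,0,-0.0064,0.051,0.17,-0.007,0,0,-0.0064,0.051,0.17,-0.007,0,0,-0.0064]' | head -2
$H '[0,0,0,0,0,0,0,0,0,0,0,0,0,0,0,0,0,0]' 
done
cat > look.py <<'E'
from h import *
import sys
n=sys.argv[1]; s=pose(); t=s['eef_pos']
p,d,c=grab(n); cv2.imwrite('pics/'+sys.argv[2],p); P=world(d,c)
W=(d>0)&(abs(P[...,0]-t[0])<.08)&(abs(P[...,1]-t[1])<.12)
rect(P,W&(abs(P[...,2]-t[2])<.015),n+' bail')
rect(P,W&(abs(P[...,2]-t[2]+.009-.035)>9),'')
E
python3 look.py wrist w2.png
```

```text
time: 3.12
eef_pos: [0.4077, -0.1535, 0.2756]
time: 3.53
eef_pos: [0.4459, -0.0258, 0.2703]
time: 3.95
eef_pos: [0.4842, 0.1018, 0.265]
time: 4.37
eef_pos: [0.5224, 0.2292, 0.2596]
time: 4.62
eef_pos: [0.522, 0.2275, 0.2593]
tcp_rot: [0.747, 0.665, -0.0, 0.0]
contact_force: [-0.2, 0.6, -1.4]
opening: 0.08
finger_force: 88.1
t 4.62 tcp [0.522  0.2275 0.2593] phi 83.32 tilt [-0.0004 -0.0007] F [-0.2  0.6 -1.4] op 0.08 ff 88.1
wrist bail px [323. 207.] n 7879 c 529.8 259.3 wh 108.1 33.8 a 74.4 z 0.2599
```

View pics/w2.png

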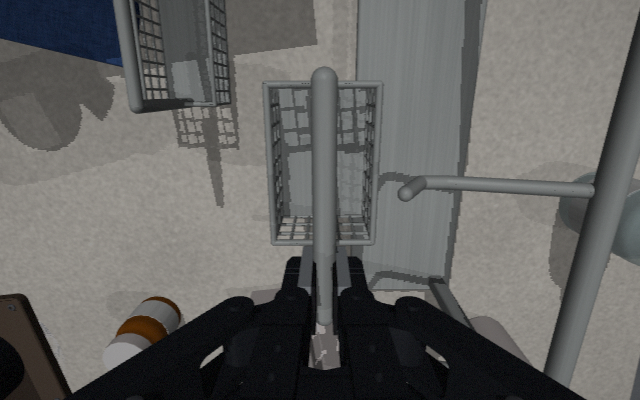

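Wrist view: bar held upright at column 323, rows 70–250, hook tip at px (407,193) to its +x side. I'll measure the hook and the bar from this view.

```bash
cat > hk.py <<'E'
from h import *
s=pose(); t=s['eef_pos']
p,d,c=grab('wrist'); P=world(d,c); a=np.radians(-6.6); e=np.array([np.cos(a),np.sin(a)]); f=np.array([-np.sin(a),np.cos(a)])
q=P[...,:2]-t[:2]; X=q@e; Y=q@f; Z=P[...,2]; ok=d>0
m=ok&(abs(Z-t[2]-.003)<.006)&(abs(X)<.012)&(Y>.015)&(Y<.12)
print('bar Y',Y[m].min().round(4),Y[m].max().round(4),'X fit',np.polyfit(Y[m],X[m],1).round(4),'Zfit',np.polyfit(Y[m],Z[m],1).round(4))
m=ok&(Z>.2)&(Z<.235)&(X>.02)&(X<.12)&(abs(Y-.03)<.05)
rect(P,m,'hook',100)
n,L,st,_=cv2.connectedComponentsWithStats(m.astype(np.uint8)); i=1+np.argmax(st[1:,4]); m=L==i
print('hook X',X[m].min().round(4),X[m].max().round(4),'Y',np.median(Y[m]).round(4),'Ymed near tip',np.median(Y[m&(X<X[m].min()+.03)]).round(4),'Zmax',Z[m].max().round(4))
m=ok&(Z>.2)&(Z<.25)&(X>.1)&(X<.2); print('rail X',np.percentile(X[m],[5,50,95]).round(4))
E
python3 hk.py
```

```text
t 4.67 tcp [0.5221 0.2271 0.2594] phi 83.27 tilt [-0.0001 -0.0004] F [ 1.1 -0.2 -0.8] op 0.081 ff 88.1
bar Y 0.015 0.0875 X fit [ 0.0021 -0.0001] Zfit [-0.0023  0.2597]
hook px [475. 185.] n 2340 c 603.3 248.7 wh 8.7 83.5 a 83.0 z 0.2126
hook X 0.0365 0.12 Y 0.032 Ymed near tip 0.0324 Zmax 0.2298
rail X [0.1186 0.1379 0.1454]
```

```bash
H="python3 -m handwheel"
$H '[0.077,-0.009,0,0,0,0,0.077,-0.009,0,0,0,0,0.077,-0.009,0,0,0,0,0.077,-0.009,0,0,0,0,0.077,-0.009,0,0,0,0]'
$H '[0,0,0,0,0,0,0,0,-0.07,0,0,0,0,0,-0.07,0,0,0,0,0,-0.07,0,0,0,0,0,-0.06,0,0,0]'
$H '[0,0,0,0,0,0,0,0,0,0,0,0]'
python3 hk.py; python3 - <<'E'
from h import *
p,d,c=grab('scene'); cv2.imwrite('pics/s2.png',cv2.resize(p[60:260,250:450],None,fx=3,fy=3))
E
```

```text
time: 5.13
eef_pos: [0.5818, 0.2204, 0.2593]
tcp_rot: [0.748, 0.664, 0.0, 0.0]
contact_force: [-0.1, 0.2, -2.6]
opening: 0.082
finger_force: 88.1
time: 5.55
eef_pos: [0.5795, 0.221, 0.2168]
tcp_rot: [0.747, 0.665, -0.0, -0.0]
contact_force: [4.0, -0.6, 7.0]
opening: 0.083
finger_force: 89.0
time: 5.72
eef_pos: [0.5796, 0.221, 0.218]
tcp_rot: [0.747, 0.665, -0.001, -0.0]
contact_force: [-0.7, -0.8, -0.9]
opening: 0.081
finger_force: 88.3
t 5.72 tcp [0.5796 0.221  0.218 ] phi 83.3 tilt [-0.0015 -0.0004] F [-0.7 -0.8 -0.9] op 0.081 ff 88.3
bar Y 0.015 0.0876 X fit [ 0.0332 -0.002 ] Zfit [-0.0055  0.2185]
hook px [530. 210.] n 14378 c 638.7 244.3 wh 100.0 71.9 a 83.5 z 0.2286
hook X 0.02 0.0919 Y 0.0332 Ymed near tip 0.0315 Zmax 0.2327Traceback (most recent call last):
  File "hk.py", line 11, in <module>
    m=ok&(Z>.2)&(Z<.25)&(X>.1)&(X<.2); print('rail X',np.percentile(X[m],[5,50,95]).round(4))
                                                      ~~~~~~~~~~~~~^^^^^^^^^^^^^^^^
    return _quantile_unchecked(
        a, q, axis, out, overwrite_input, method, keepdims, weights)
    return _ureduce(a,
                    func=_quantile_ureduce_func,
    ...<5 lines>...
                    overwrite_input=overwrite_input,
                    method=method)
    r = func(a, **kwargs)
    result = _quantile(arr,
                       quantiles=q,
    ...<2 lines>...
                       out=out,
                       weights=wgt)
    slices_having_nans = np.isnan(arr[-1, ...])
                                  ~~~^^^^^^^^^
IndexError: index -1 is out of bounds for axis 0 with size 0
```

View pics/s2.png

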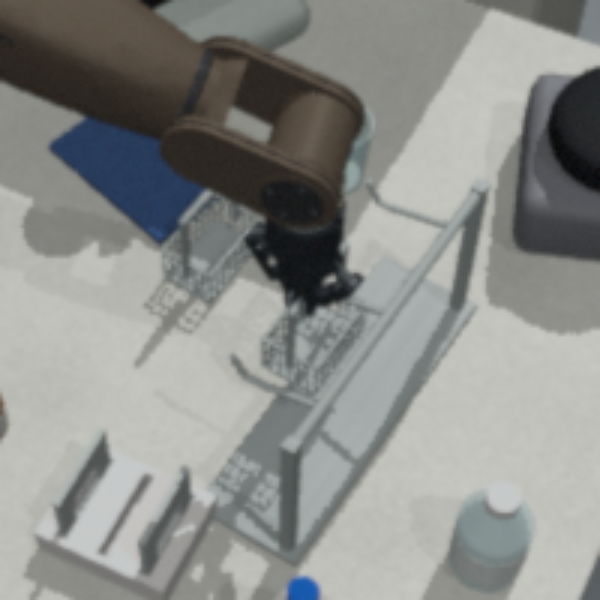

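Scene crop: bar sits across the middle hook, basket hanging clear of the base. Release.

```bash
H="python3 -m handwheel"
$H '[0,0,-0.01,0,0,0,0,0,0,0,0,0,0,0,0,0,0,0]' | head -4
$H '[0,0,0,0,0,0,0,0,0,0,0,0,0,0,0,0,0,0,0,0,0,0,0,0,0,0,0,0,0,0]' 0.4
$H '[0,0,0.04,0,0,0,0,0,0.08,0,0,0,0,0,0.1,0,0,0,0,0,0.1,0,0,0,0,0,0.1,0,0,0]' | head -2
python3 - <<'E'
from h import *
pose()
p,d,c=grab('wrist'); cv2.imwrite('pics/w3.png',p)
p,d,c=grab('top'); P=world(d,c)
W=(d>0)&(P[...,2]>.118)&(P[...,2]<.142)&(abs(P[...,0]-.4)<.12)&(P[...,1]>.2); rect(P,W,'L')
p,d,c=grab('scene'); P=world(d,c)
W=(d>0)&(P[...,2]>.118)&(P[...,2]<.142)&(abs(P[...,0]-.4)<.12)&(P[...,1]>.2); rect(P,W,'Ls')
E
```

```text
time: 6.07
eef_pos: [0.58, 0.2212, 0.2175]
tcp_rot: [0.747, 0.665, 0.0, -0.0]
contact_force: [0.4, 0.6, -1.7]
time: 6.48
eef_pos: [0.5802, 0.2211, 0.2175]
tcp_rot: [0.747, 0.664, 0.0, 0.0]
contact_force: [-0.3, -0.3, 0.1]
opening: 0.403
finger_force: 0.0
time: 6.9
eef_pos: [0.5803, 0.2211, 0.2825]
t 6.9 tcp [0.5803 0.2211 0.2825] phi 83.29 tilt [0.0013 0.0003] F [-0.6 -0.4  0.7] op 0.395 ff 0.0
L px [ 16. 241.] n 360 c 400.4 1124.9 wh 236.8 13.0 a 0.0 z 0.129
L px [240. 246.] n 94 c 398.9 361.3 wh 108.3 9.6 a 82.0 z 0.1336
Ls px [429.   0.] n 16 c 500.4 1121.0 wh 35.9 11.4 a 10.7 z 0.1218
Ls px [319. 125.] n 90 c 397.6 359.3 wh 107.7 12.8 a 81.9 z 0.1323
```

View pics/w3.png

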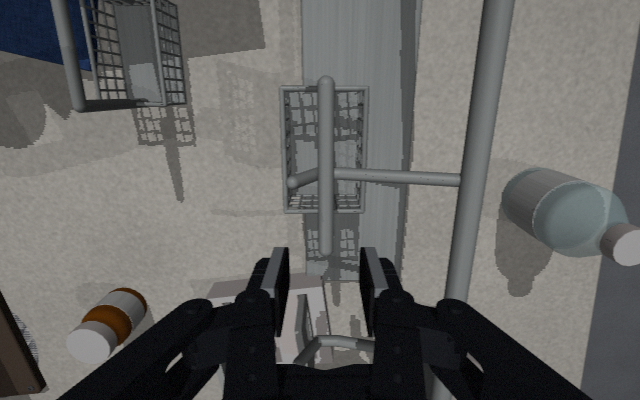

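Wrist view: the basket hangs still from the middle hook, its bar at column 325 behind the upturned tip. On to the second basket.

```bash
H="python3 -m handwheel"
$H '[-0.119,0.113,0,0,0,-0.0014,-0.119,0.113,0,0,0,-0.0014,-0.119,0.113,0,0,0,-0.0014,-0.119,0.113,0,0,0,-0.0014,-0.119,0.113,0,0,0,-0.0014]' 0.7| head -2
$H '[-0.119,0.113,0,0,0,-0.0014,-0.119,0.113,0,0,0,-0.0014,-0.119,0.113,0,0,0,-0.0014,-0.119,0.113,0,0,0,-0.0014,-0.119,0.113,0,0,0,-0.0014]' | head -2
$H '[0,0,-0.1,0,0,0,0,0,-0.1,0,0,0,0,0,0,0,0,0]' |head -2
python3 - <<'E'
from h import *
pose()
p,d,c=grab('wrist'); P=world(d,c)
W=(d>0)&(P[...,2]>.12)&(P[...,2]<.142)&(abs(P[...,0]-.4)<.12)&(P[...,1]>.2)&(P[...,1]<.5); rect(P,W,'L',200)
E
```

```text
time: 7.47
eef_pos: [0.4895, 0.3062, 0.2791]
time: 7.88
eef_pos: [0.4002, 0.391, 0.2792]
time: 8.13
eef_pos: [0.3993, 0.3897, 0.2459]
t 8.13 tcp [0.3993 0.3897 0.2459] phi 82.09 tilt [-0.0064 -0.0044] F [-0.9 -0.4 -0.3] op 0.701 ff 0.0
L px [328. 225.] n 1620 c 398.3 363.0 wh 109.4 9.9 a 82.1 z 0.1332
```

```bash
H="python3 -m handwheel"
$H '[0,0.02,-0.2,0,0,0,0,0,-0.2,0,0,0,0,0,-0.2,0,0,0,0,0,-0.2,0,0,0,0,0,0,0,0,0]' | head -2
$H '[0,0,0,0,0,0,0,0,0,0,0,0]'
$H '[0,0,0,0,0,0,0,0,0,0,0,0,0,0,0,0,0,0,0,0,0,0,0,0,0,0,0,0,0,0]' 0 90
$H '[0,0,0.2,0,0,0,0,0,0.2,0,0,0,0,0,0.2,0,0,0,0,0,0.2,0,0,0,0,0,0.09,0,0,0]'
$H '[0,0,0,0,0,0,0,0,0,0,0,0]'; python3 -c "from h import *; pose()"
```

```text
time: 8.6
eef_pos: [0.3984, 0.3908, 0.1241]
time: 8.77
eef_pos: [0.4029, 0.3942, 0.1325]
tcp_rot: [0.755, 0.656, 0.001, 0.0]
contact_force: [0.2, -0.4, 0.2]
opening: 0.697
finger_force: 0.0
time: 9.18
eef_pos: [0.4024, 0.394, 0.1317]
tcp_rot: [0.755, 0.656, 0.001, 0.0]
contact_force: [0.7, -0.5, 3.4]
opening: 0.08
finger_force: 87.9
time: 9.6
eef_pos: [0.4026, 0.3944, 0.2682]
tcp_rot: [0.754, 0.656, 0.003, 0.0]
contact_force: [0.2, 0.7, -0.8]
opening: 0.081
finger_force: 88.1
time: 9.77
eef_pos: [0.4014, 0.3935, 0.2632]
tcp_rot: [0.755, 0.656, -0.0, -0.0]
contact_force: [0.1, -0.2, -2.1]
opening: 0.082
finger_force: 88.1
t 9.77 tcp [0.4014 0.3935 0.2632] phi 82.03 tilt [-0.0002  0.    ] F [ 0.1 -0.2 -2.1] op 0.082 ff 88.1
```

```bash
H="python3 -m handwheel"
$H '[0.095,0.017,0,0,0,0.0014,0.095,0.017,0,0,0,0.0014,0.095,0.017,0,0,0,0.0014,0.095,0.017,0,0,0,0.0014,0.095,0.017,0,0,0,0.0014]' | head -2
$H '[0.095,0.017,0,0,0,0.0014,0.095,0.017,0,0,0,0.0014,0.095,0.017,0,0,0,0.0014,0.095,0.017,0,0,0,0.0014,0.095,0.017,0,0,0,0.0014]' | head -2
$H '[0,0,0,0,0,0,0,0,0,0,0,0,0,0,0,0,0,0]'
sed -i 's/(Y>.015)&(Y<.12)/(abs(Y)<.12)/; s/abs(Y-.03)<.05/abs(Y+.03)<.05/; s/^m=ok.*rail X.*$//' hk.py; python3 hk.py
python3 - <<'E'
from h import *
p,d,c=grab('wrist'); cv2.imwrite('pics/w4.png',p)
p,d,c=grab('scene'); cv2.imwrite('pics/s4.png',cv2.resize(p[60:260,250:450],None,fx=3,fy=3))
E
```

```text
time: 10.18
eef_pos: [0.4721, 0.4056, 0.2593]
time: 10.6
eef_pos: [0.5434, 0.4184, 0.2589]
time: 10.85
eef_pos: [0.5428, 0.4186, 0.2611]
tcp_rot: [0.747, 0.664, -0.002, -0.001]
contact_force: [0.1, -0.8, -2.4]
opening: 0.083
finger_force: 88.0
t 10.85 tcp [0.5428 0.4186 0.2611] phi 83.28 tilt [-0.0044 -0.0021] F [ 0.1 -0.8 -2.4] op 0.083 ff 88.0
bar Y -0.0465 0.0239 X fit [ 0.0025 -0.0001] Zfit [0.0098 0.263 ]
hook px [459. 282.] n 1900 c 617.7 378.4 wh 8.9 81.6 a 84.0 z 0.2117
hook X 0.0382 0.1199 Y -0.0294 Ymed near tip -0.0287 Zmax 0.2283
```

View pics/w4.png

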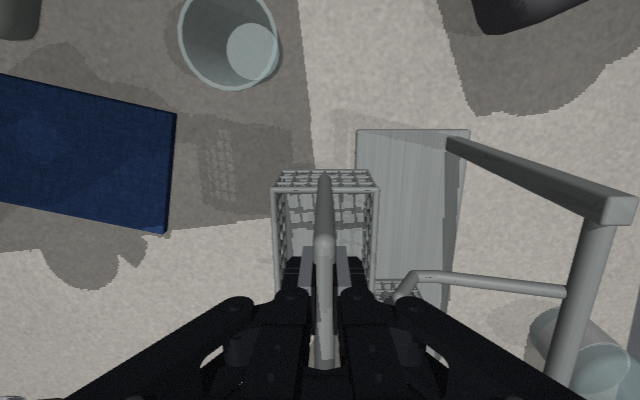

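Wrist view: basket upright at column 325, +y hook tip at px (405,295) abreast of the bar's middle. Hanging it.

```bash
H="python3 -m handwheel"
$H '[0.078,-0.009,0,0,0,0,0.078,-0.009,0,0,0,0,0.078,-0.009,0,0,0,0,0.078,-0.009,0,0,0,0,0.078,-0.009,0,0,0,0]' | head -4
$H '[0,0,0,0,0,0,0,0,-0.07,0,0,0,0,0,-0.07,0,0,0,0,0,-0.07,0,0,0,0,0,-0.07,0,0,0]'
$H '[0,0,-0.01,0,0,0,0,0,0,0,0,0,0,0,0,0,0,0,0,0,0,0,0,0]'
python3 hk.py
python3 - <<'E'
from h import *
p,d,c=grab('scene'); cv2.imwrite('pics/s4.png',cv2.resize(p[60:220,270:430],None,fx=3,fy=3))
E
```

```text
time: 11.42
eef_pos: [0.6043, 0.4118, 0.2638]
tcp_rot: [0.747, 0.664, 0.0, 0.0]
contact_force: [-0.1, 0.1, -1.9]
time: 11.83
eef_pos: [0.6016, 0.4122, 0.2196]
tcp_rot: [0.747, 0.665, -0.001, -0.0]
contact_force: [0.0, -1.3, -2.7]
opening: 0.082
finger_force: 88.1
time: 12.17
eef_pos: [0.6024, 0.4126, 0.2209]
tcp_rot: [0.747, 0.665, 0.0, -0.0]
contact_force: [-0.3, -0.1, -2.1]
opening: 0.084
finger_force: 88.2
t 12.17 tcp [0.6024 0.4126 0.2209] phi 83.29 tilt [0.     0.0004] F [-0.3 -0.1 -2.1] op 0.084 ff 88.2
bar Y -0.0475 0.0236 X fit [-0.0006 -0.    ] Zfit [0.014  0.2228]
hook px [522. 298.] n 4524 c 683.8 395.7 wh 55.6 18.6 a 80.8 z 0.2296
hook X 0.0724 0.0933 Y -0.0015 Ymed near tip -0.0015 Zmax 0.235
```

View pics/s4.png

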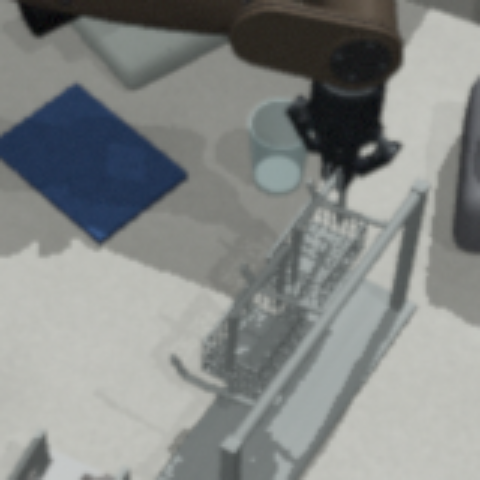

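Scene crop: the bar is above the seat of the +y hook, still carried; lower a few mm and release.

```bash
H="python3 -m handwheel"
$H '[0,0,-0.015,0,0,0,0,0,-0.015,0,0,0,0,0,0,0,0,0,0,0,0,0,0,0]'
$H '[0,0,-0.01,0,0,0,0,0,0,0,0,0,0,0,0,0,0,0]'
$H '[0,0,0,0,0,0,0,0,0,0,0,0,0,0,0,0,0,0,0,0,0,0,0,0,0,0,0,0,0,0]' 0.4
$H '[0,0,0.04,0,0,0,0,0,0.08,0,0,0,0,0,0.1,0,0,0,0,0,0.1,0,0,0,0,0,0.1,0,0,0]' | head -2
python3 - <<'E'
from h import *
pose()
p,d,c=grab('wrist'); cv2.imwrite('pics/w5.png',p); P=world(d,c)
rect(P,(d>0)&(abs(P[...,2]-.215)<.006)&(abs(P[...,0]-.599)<.04)&(abs(P[...,1]-.38)<.07),'bar')
E
```

```text
time: 12.6
eef_pos: [0.6029, 0.4123, 0.2159]
tcp_rot: [0.747, 0.665, 0.0, 0.0]
contact_force: [0.8, 0.6, -1.4]
opening: 0.082
finger_force: 88.2
time: 12.85
eef_pos: [0.6032, 0.4123, 0.2149]
tcp_rot: [0.747, 0.665, 0.001, 0.0]
contact_force: [3.0, -0.5, -0.4]
opening: 0.08
finger_force: 88.3
time: 13.27
eef_pos: [0.6024, 0.4123, 0.2142]
tcp_rot: [0.747, 0.665, -0.0, -0.0]
contact_force: [0.3, -0.1, 0.1]
opening: 0.397
finger_force: 0.0
time: 13.68
eef_pos: [0.603, 0.4125, 0.2805]
t 13.68 tcp [0.603  0.4125 0.2805] phi 83.29 tilt [0.0023 0.0011] F [ 0.1 -1.4  0.5] op 0.399 ff 0.0
bar px [323. 262.] n 2413 c 593.8 381.5 wh 109.6 22.0 a 83.7 z 0.2159
bar px [354. 267.] n 52 c 618.7 378.5 wh 5.9 6.8 a 87.1 z 0.2097
```

```bash
H="python3 -m handwheel"
$H '[-0.032,-0.183,0,0,0,0.0055,-0.032,-0.183,0,0,0,0.0055,-0.032,-0.183,0,0,0,0.0055,-0.032,-0.183,0,0,0,0.0055,-0.032,-0.183,0,0,0,0.0055]'|head -2
$H '[-0.032,-0.183,0,0,0,0.0055,-0.032,-0.183,0,0,0,0.0055,-0.032,-0.183,0,0,0,0.0055,-0.032,-0.183,0,0,0,0.0055,-0.032,-0.183,0,0,0,0.0055]'|head -2
$H '[-0.032,-0.183,0,0,0,0.0055,-0.032,-0.183,0,0,0,0.0055,-0.032,-0.183,0,0,0,0.0055,-0.032,-0.183,0,0,0,0.0055,-0.032,-0.183,0,0,0,0.0055]'|head -2
$H '[0,0,-0.2,0,0,0,0,0,-0.2,0,0,0,0,0,0,0,0,0,0,0,0,0,0,0,0,0,0,0,0,0]' |head -2
python3 - <<'E'
from h import *
pose()
p,d,c=grab('wrist'); cv2.imwrite('pics/w6.png',p); P=world(d,c)
W=(d>0)&(abs(P[...,2]-.1045)<.003)&(abs(P[...,1])<.08)&(P[...,0]>.39)&(P[...,0]<.57)
rect(P,W,'plate')
W=(d>0)&(abs(P[...,2]-.04)<.003)&(abs(P[...,1])<.08)&(P[...,0]>.38)&(P[...,0]<.58)
rect(P,W,'rack',300)
E
```

```text
time: 14.15
eef_pos: [0.5785, 0.274, 0.2786]
time: 14.57
eef_pos: [0.5545, 0.1366, 0.2787]
time: 14.98
eef_pos: [0.5305, -0.0007, 0.2787]
time: 15.4
eef_pos: [0.5315, 0.0006, 0.2193]
t 15.4 tcp [0.5315 0.0006 0.2193] phi 90.74 tilt [ 0.0025 -0.0005] F [ 0.  -0.5  0.2] op 0.398 ff 0.0
plate px [192. 193.] n 1478 c 431.0 0.9 wh 9.2 100.3 a 0.4 z 0.1041
plate px [323. 194.] n 1273 c 530.8 1.1 wh 7.5 100.3 a 0.4 z 0.1041
rack px [283. 171.] n 14057 c 481.5 -0.2 wh 155.4 125.6 a 0.7 z 0.0391
```

View pics/w6.png

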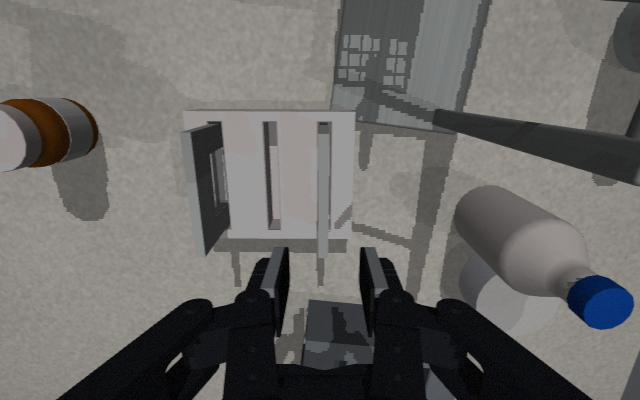

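Wrist view: plate B edge-on between the fingers at column 322, plate A at column 195, middle groove empty, and the blue-capped bottle clear to the right. Gripping plate B.

```bash
H="python3 -m handwheel"
$H '[0,0.005,-0.215,0,0,0,0,0,-0.215,0,0,0,0,0,-0.215,0,0,0,0,0,-0.215,0,0,0,0,0,0,0,0,0]' |head -2
$H '[0,0,0,0,0,0,0,0,0,0,0,0,0,0,0,0,0,0]'
$H '[0,0,0,0,0,0,0,0,0,0,0,0,0,0,0,0,0,0,0,0,0,0,0,0,0,0,0,0,0,0]' 0 90
$H '[0,0,0.1,0,0,0,0,0,0.2,0,0,0,0,0,0.2,0,0,0,0,0,0.2,0,0,0,0,0,0.2,0,0,0]'; python3 -c "from h import *; pose()"
```

```text
time: 15.87
eef_pos: [0.5273, 0.0023, 0.0838]
time: 16.12
eef_pos: [0.5332, 0.001, 0.0919]
tcp_rot: [0.703, 0.712, 0.002, 0.003]
contact_force: [-0.2, 0.3, 0.6]
opening: 0.4
finger_force: 0.0
time: 16.53
eef_pos: [0.5318, 0.0011, 0.0905]
tcp_rot: [0.703, 0.711, 0.001, 0.001]
contact_force: [-1.1, -0.4, 6.3]
opening: 0.084
finger_force: 88.7
time: 16.95
eef_pos: [0.53, 0.0014, 0.2245]
tcp_rot: [0.703, 0.711, -0.0, -0.0]
contact_force: [1.3, -0.1, -1.9]
opening: 0.083
finger_force: 89.3
t 16.95 tcp [0.53   0.0014 0.2245] phi 90.71 tilt [-0.0006  0.0001] F [ 1.3 -0.1 -1.9] op 0.083 ff 89.3
```

```bash
H="python3 -m handwheel"
$H '[0.071,-0.167,0,0,0,-0.0072,0.071,-0.167,0,0,0,-0.0072,0.071,-0.167,0,0,0,-0.0072,0.071,-0.167,0,0,0,-0.0072,0.071,-0.167,0,0,0,-0.0072]'|head -2
$H '[0.071,-0.167,0,0,0,-0.0072,0.071,-0.167,0,0,0,-0.0072,0.071,-0.167,0,0,0,-0.0072,0.071,-0.167,0,0,0,-0.0072,0.071,-0.167,0,0,0,-0.0072]'|head -2
$H '[0,0,0,0,0,0,0,0,0,0,0,0,0,0,0,0,0,0]'|head -2
cat > slot.py <<'E'
from h import *
import sys
s=pose(); t=s['eef_pos']
p,d,c=grab('wrist'); cv2.imwrite('pics/'+sys.argv[1],p); P=world(d,c)
ins=(d>0)&(abs(P[...,0]-.59)<.1)&(P[...,1]>-.33)&(P[...,1]<-.16)
W=ins&(abs(P[...,2]-t[2]-.014)<.006)
rect(P,W,'plate top',200)
W=ins&(P[...,2]<.064)&(P[...,2]>.015); W=cv2.morphologyEx(W.astype(np.uint8),cv2.MORPH_OPEN,np.ones((2,2)))
# boundary of slots on plane z=.07
f=200/np.tan(np.radians(c['fovy'])/2); C=-c['R'].T@c['t']
v,u=np.mgrid[0:400,0:640]; D=np.stack([(u-c['cx'])/f,(v-c['cy'])/f,np.ones_like(u)],-1)@c['R']; X=C+D*((.07-C[2])/D[...,2])[...,None]
g=cv2.cvtColor(p,cv2.COLOR_BGR2GRAY)
print('gray',np.percentile(g[ins&(abs(P[...,2]-.07)<.003)],[2,50]))
rect(X,W,'slot depth',100)
W2=ins&(abs(X[...,1]+.25)<.08)&(g<0.55*np.median(g[ins&(abs(P[...,2]-.07)<.003)]))&(P[...,2]<.09)
rect(X,W2,'slot dark',100)
E
python3 slot.py w7.png
```

```text
time: 17.37
eef_pos: [0.5839, -0.125, 0.2232]
time: 17.78
eef_pos: [0.6371, -0.2503, 0.2228]
time: 18.03
eef_pos: [0.6366, -0.2487, 0.2226]
t 18.03 tcp [ 0.6366 -0.2487  0.2226] phi 84.23 tilt [-0.0013  0.0012] F [ 0.5 -0.  -1.7] op 0.082 ff 89.3
plate top px [323. 274.] n 5069 c 638.1 -240.2 wh 81.2 32.5 a 67.5 z 0.2362
gray [69. 91.]
slot depth px [224. 184.] n 1232 c 548.9 -240.6 wh 101.1 9.8 a 84.1 z 0.07
slot depth px [274. 183.] n 1306 c 593.1 -245.0 wh 101.1 10.3 a 84.3 z 0.07
slot depth px [325. 135.] n 168 c 641.7 -204.1 wh 9.9 10.1 a 84.3 z 0.07
slot dark px [222. 180.] n 1358 c 547.7 -240.1 wh 101.9 11.4 a 84.2 z 0.07
slot dark px [271. 180.] n 937 c 590.8 -243.3 wh 99.8 9.0 a 85.0 z 0.07
```

View pics/w7.png

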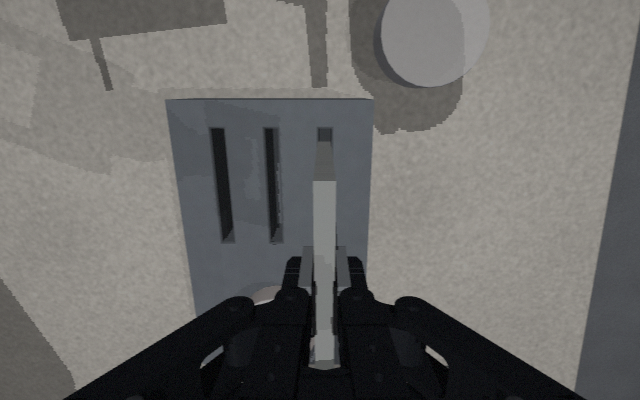

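Wrist view: plate held at column 323 above the hi slot (far end visible at px (325,135)), the other two slots empty at columns 222 and 272. Check the plate's offset in the grip.

```bash
cat > pl.py <<'E'
from h import *
s=pose(); t=s['eef_pos']; M=Ro.from_quat(s['tcp_rot']).as_matrix()
p,d,c=grab('wrist'); P=world(d,c); T=(P-t)@M   # tool coords: x along plate, y closing, z down
for h in ((-.022,-.006),(-.006,.02)):
    m=(d>0)&(abs(T[...,1])<.012)&(T[...,2]>h[0])&(T[...,2]<h[1])&(T[...,0]>.02)
    q=T[m]; print(len(q), 'x max',np.percentile(q[:,0],[95,99,100]).round(4),'y',np.percentile(q[:,1],[2,50,98]).round(4),'z',np.percentile(q[:,2],[2,50]).round(4), np.polyfit(q[:,0],q[:,1],1).round(4),np.polyfit(q[:,0],q[:,2],1).round(4))
E
python3 pl.py
```

```text
t 18.08 tcp [ 0.6366 -0.2482  0.2229] phi 84.26 tilt [-0.001  0.001] F [ 0.3  0.2 -1.3] op 0.079 ff 89.3
1827 x max [0.0499 0.0501 0.0504] y [-0.0039  0.      0.0037] z [-0.0147 -0.0135] [ 0.0044 -0.0003] [ 0.0372 -0.0147]
285 x max [0.0502 0.0503 0.0504] y [-0.004  -0.0003  0.0036] z [-0.0056  0.0051] [ 0.5389 -0.0271] [-5.8789  0.2996]
```

```bash
H="python3 -m handwheel"
$H '[0.005,-0.007,-0.11,0,0,0,0,0,-0.11,0,0,0,0,0,-0.11,0,0,0,0,0,-0.1,0,0,0,0,0,0,0,0,0]' |head -2
$H '[0,0,0,0,0,0,0,0,0,0,0,0,0,0,-0.03,0,0,0,0,0,-0.03,0,0,0,0,0,0,0,0,0]'
python3 slot.py w8.png
```

```text
time: 18.55
eef_pos: [0.6357, -0.2481, 0.1544]
time: 18.97
eef_pos: [0.6379, -0.2503, 0.1498]
tcp_rot: [0.742, 0.671, 0.0, 0.0]
contact_force: [0.2, -0.0, -1.1]
opening: 0.082
finger_force: 89.4
t 18.97 tcp [ 0.6379 -0.2503  0.1498] phi 84.23 tilt [ 0.0003 -0.0002] F [ 0.2 -0.  -1.1] op 0.082 ff 89.4
plate top px [323. 274.] n 5068 c 639.3 -241.7 wh 81.1 32.7 a 67.3 z 0.1634
gray [71. 99.]
slot depth px [189. 208.] n 1969 c 549.2 -240.1 wh 100.3 9.7 a 84.3 z 0.07
slot depth px [256. 208.] n 2161 c 593.2 -244.5 wh 100.3 10.3 a 84.3 z 0.07
slot dark px [186. 205.] n 2269 c 548.3 -239.7 wh 100.9 11.0 a 84.3 z 0.07
slot dark px [253. 204.] n 1932 c 592.2 -244.5 wh 101.7 10.5 a 84.3 z 0.07
```

```bash
H="python3 -m handwheel"
$H '[0,0.006,0,0,0,0,0,0,-0.05,0,0,0,0,0,-0.05,0,0,0,0,0,0,0,0,0]'
$H '[0,0,-0.05,0,0,0,0,0,-0.05,0,0,0,0,0,0,0,0,0]'
```

```text
time: 19.35
eef_pos: [0.6367, -0.2487, 0.1321]
tcp_rot: [0.742, 0.671, -0.001, -0.002]
contact_force: [-1.2, 0.1, -2.0]
opening: 0.079
finger_force: 89.4
time: 19.6
eef_pos: [0.6367, -0.2487, 0.1172]
tcp_rot: [0.742, 0.671, -0.001, -0.002]
contact_force: [-1.4, -0.0, -2.3]
opening: 0.077
finger_force: 89.4
```

Sliding in freely. On to the floor.

```bash
H="python3 -m handwheel"
$H '[0,0,-0.03,0,0,0,0,0,-0.03,0,0,0,0,0,0,0,0,0,0,0,0,0,0,0]'
$H '[0,0,-0.013,0,0,0,0,0,-0.013,0,0,0,0,0,0,0,0,0,0,0,0,0,0,0]'
```

```text
time: 19.93
eef_pos: [0.6377, -0.2493, 0.1104]
tcp_rot: [0.742, 0.671, -0.0, -0.0]
contact_force: [0.2, 0.3, -1.2]
opening: 0.081
finger_force: 89.4
time: 20.27
eef_pos: [0.6378, -0.2493, 0.1069]
tcp_rot: [0.742, 0.671, -0.0, -0.0]
contact_force: [-0.2, -0.2, -1.5]
opening: 0.076
finger_force: 89.4
```

```bash
H="python3 -m handwheel"
$H '[0,0,-0.01,0,0,0,0,0,-0.005,0,0,0,0,0,0,0,0,0,0,0,0,0,0,0]'
$H '[0,0,0,0,0,0,0,0,0,0,0,0,0,0,0,0,0,0,0,0,0,0,0,0]' 0.4
$H '[0,0,0.1,0,0,0,0,0,0.2,0,0,0,0,0,0.2,0,0,0,0,0,0.2,0,0,0,0,0,0.1,0,0,0]'|head -2
python3 - <<'E'
from h import *
pose(); p,d,c=grab('wrist'); P=world(d,c)
rect(P,(d>0)&(P[...,2]>.105)&(P[...,2]<.135)&(abs(P[...,0]-.64)<.03)&(abs(P[...,1]+.25)<.07),'plate',100)
p,d,c=grab('top'); P=world(d,c)
W=(d>0)&(P[...,2]>.085)&(P[...,2]<.112)&(abs(P[...,0]-.43)<.03)&(abs(P[...,1])<.06); rect(P,W,'A')
E
```

```text
time: 20.6
eef_pos: [0.6382, -0.2495, 0.1056]
tcp_rot: [0.742, 0.671, 0.0, 0.0]
contact_force: [-1.0, 1.2, 3.0]
opening: 0.084
finger_force: 90.1
time: 20.93
eef_pos: [0.6378, -0.2494, 0.1044]
tcp_rot: [0.742, 0.671, -0.0, -0.0]
contact_force: [0.5, 0.3, 0.2]
opening: 0.398
finger_force: 0.0
time: 21.35
eef_pos: [0.6395, -0.2502, 0.2311]
t 21.35 tcp [ 0.6395 -0.2502  0.2311] phi 84.24 tilt [ 0.007 -0.004] F [ 0.3 -1.   1.5] op 0.399 ff 0.0
plate px [320. 194.] n 1342 c 637.4 -249.5 wh 100.6 7.6 a 84.2 z 0.1191
A px [345. 240.] n 86 c 431.9 1.2 wh 8.1 99.3 a 1.6 z 0.1039
```

```bash
H="python3 -m handwheel"
$H '[-0.138,0.167,0,0,0,0.0071,-0.138,0.167,0,0,0,0.0071,-0.138,0.167,0,0,0,0.0071,-0.138,0.167,0,0,0,0.0071,-0.138,0.167,0,0,0,0.0071]'|head -2
$H '[-0.138,0.167,0,0,0,0.0071,-0.138,0.167,0,0,0,0.0071,-0.138,0.167,0,0,0,0.0071,-0.138,0.167,0,0,0,0.0071,-0.138,0.167,0,0,0,0.0071]'|head -2
$H '[0,0,0,0,0,0,0,0,0,0,0,0,0,0,0,0,0,0]'|head -2
python3 - <<'E'
from h import *
pose(); p,d,c=grab('wrist'); P=world(d,c)
rect(P,(d>0)&(abs(P[...,2]-.1045)<.003)&(abs(P[...,1])<.08)&(abs(P[...,0]-.43)<.04),'plate',100)
E
```

```text
time: 21.87
eef_pos: [0.5321, -0.1226, 0.2218]
time: 22.28
eef_pos: [0.4285, 0.0024, 0.2222]
time: 22.53
eef_pos: [0.4305, 0.0012, 0.2236]
t 22.53 tcp [0.4305 0.0012 0.2236] phi 90.64 tilt [-0.0015  0.0001] F [ 0.4 -0.6 -0.1] op 0.399 ff 0.0
plate px [325. 194.] n 1294 c 431.0 0.8 wh 7.8 100.4 a 0.4 z 0.1041
```

```bash
H="python3 -m handwheel"
$H '[0.003,0,-0.22,0,0,0,0,0,-0.22,0,0,0,0,0,-0.22,0,0,0,0,0,-0.22,0,0,0,0,0,-0.01,0,0,0]' |head -2
$H '[0,0,0,0,0,0,0,0,0,0,0,0,0,0,0,0,0,0]'|head -2
$H '[0,0,0,0,0,0,0,0,0,0,0,0,0,0,0,0,0,0,0,0,0,0,0,0,0,0,0,0,0,0]' 0 90
$H '[0,0,0.1,0,0,0,0,0,0.2,0,0,0,0,0,0.2,0,0,0,0,0,0.2,0,0,0,0,0,0.2,0,0,0]';python3 -c "from h import *; pose()"
```

```text
time: 23.0
eef_pos: [0.4268, 0.0013, 0.0847]
time: 23.25
eef_pos: [0.4334, 0.0004, 0.0935]
time: 23.67
eef_pos: [0.4324, 0.0009, 0.0931]
tcp_rot: [0.703, 0.711, 0.001, 0.001]
contact_force: [-1.6, -0.2, 6.0]
opening: 0.079
finger_force: 88.7
time: 24.08
eef_pos: [0.4307, 0.0014, 0.2275]
tcp_rot: [0.703, 0.711, 0.0, 0.0]
contact_force: [0.7, 0.6, -1.4]
opening: 0.079
finger_force: 89.1
t 24.08 tcp [0.4307 0.0014 0.2275] phi 90.63 tilt [ 0. -0.] F [ 0.7  0.6 -1.4] op 0.079 ff 89.1
```

```bash
H="python3 -m handwheel"
$H '[0.078,-0.161,0,0,0,-0.0071,0.078,-0.161,0,0,0,-0.0071,0.078,-0.161,0,0,0,-0.0071,0.078,-0.161,0,0,0,-0.0071,0.078,-0.161,0,0,0,-0.0071]'|head -2
$H '[0.078,-0.161,0,0,0,-0.0071,0.078,-0.161,0,0,0,-0.0071,0.078,-0.161,0,0,0,-0.0071,0.078,-0.161,0,0,0,-0.0071,0.078,-0.161,0,0,0,-0.0071]'|head -2
$H '[0.002,0,-0.1,0,0,0,0,0,-0.1,0,0,0,0,0,-0.1,0,0,0,0,0,-0.1,0,0,0,0,0,-0.05,0,0,0]'|head -2
$H '[0,0,0,0,0,0,0,0,0,0,0,0,0,0,0,0,0,0]'
python3 pl.py; python3 slot.py w9.png
```

```text
time: 24.5
eef_pos: [0.49, -0.1205, 0.2263]
time: 24.92
eef_pos: [0.5485, -0.2413, 0.2259]
time: 25.33
eef_pos: [0.5474, -0.2395, 0.1561]
time: 25.58
eef_pos: [0.5492, -0.2406, 0.1599]
tcp_rot: [0.742, 0.671, 0.0, 0.001]
contact_force: [0.6, -0.2, -1.2]
opening: 0.075
finger_force: 89.1
t 25.58 tcp [ 0.5492 -0.2406  0.1599] phi 84.24 tilt [ 0.0016 -0.001 ] F [ 0.6 -0.2 -1.2] op 0.075 ff 89.1
1737 x max [0.0498 0.0502 0.0505] y [-0.004  -0.0003  0.0037] z [-0.0122 -0.0109] [ 0.0021 -0.0002] [ 0.0175 -0.0115]
286 x max [0.0503 0.0504 0.0505] y [-0.004  -0.0003  0.0036] z [-0.0057  0.0053] [-0.104  0.005] [ 2.7372 -0.1311]
t 25.63 tcp [ 0.5493 -0.2407  0.1602] phi 84.24 tilt [ 0.0021 -0.0014] F [ 0.4 -0.2 -0.9] op 0.076 ff 89.1
plate top px [323. 274.] n 4977 c 550.3 -233.3 wh 83.9 32.4 a 67.6 z 0.1712
gray [65. 98.]
slot depth px [326. 100.] n 226 c 558.2 -166.8 wh 0.6 69.9 a 84.3 z 0.07
slot depth px [318. 145.] n 137 c 551.9 -197.7 wh 15.1 10.4 a 84.3 z 0.07
slot depth px [385. 204.] n 1972 c 591.6 -244.5 wh 100.2 10.1 a 84.3 z 0.07
slot depth px [448. 208.] n 964 c 635.9 -246.3 wh 58.0 9.6 a 84.3 z 0.07
slot dark px [388. 197.] n 1427 c 592.7 -243.8 wh 100.0 8.3 a 84.3 z 0.07
slot dark px [451. 210.] n 1762 c 636.4 -253.8 wh 111.1 12.6 a 84.0 z 0.07
```

```bash
H="python3 -m handwheel"
$H '[-0.004,0.002,-0.04,0,0,0,0,0,-0.04,0,0,0,0,0,-0.04,0,0,0,0,0,0,0,0,0]'
$H '[0,0,-0.05,0,0,0,0,0,-0.05,0,0,0,0,0,-0.03,0,0,0,0,0,0,0,0,0]'
```

```text
time: 26.02
eef_pos: [0.5479, -0.2401, 0.1408]
tcp_rot: [0.742, 0.671, -0.0, 0.0]
contact_force: [-0.7, 0.4, -1.8]
opening: 0.078
finger_force: 89.8
time: 26.35
eef_pos: [0.5468, -0.2394, 0.1185]
tcp_rot: [0.742, 0.671, -0.001, -0.002]
contact_force: [-0.2, 0.1, -2.3]
opening: 0.081
finger_force: 89.8
```

```bash
H="python3 -m handwheel"
$H '[0,0,-0.03,0,0,0,0,0,-0.03,0,0,0,0,0,0,0,0,0,0,0,0,0,0,0]'
$H '[0,0,-0.01,0,0,0,0,0,-0.005,0,0,0,0,0,0,0,0,0,0,0,0,0,0,0]'
```

```text
time: 26.68
eef_pos: [0.5478, -0.2399, 0.1117]
tcp_rot: [0.742, 0.671, -0.0, -0.0]
contact_force: [0.8, 0.2, -1.5]
opening: 0.074
finger_force: 89.8
time: 27.02
eef_pos: [0.5481, -0.2401, 0.1101]
tcp_rot: [0.742, 0.671, 0.0, 0.0]
contact_force: [0.6, -0.0, -1.4]
opening: 0.078
finger_force: 89.8
```

```bash
H="python3 -m handwheel"
$H '[0,0,-0.01,0,0,0,0,0,0,0,0,0,0,0,0,0,0,0]'
$H '[0,0,0,0,0,0,0,0,0,0,0,0,0,0,0,0,0,0,0,0,0,0,0,0]' 0.4 |head -2
$H '[0,0,0.1,0,0,0,0,0,0.2,0,0,0,0,0,0.2,0,0,0,0,0,0.2,0,0,0,0,0,0.1,0,0,0]'|head -2
$H '[0.013,-0.062,0,0,0,0.0667,0.013,-0.062,0,0,0,0.0667,0.013,-0.062,0,0,0,0.0667,0.013,-0.062,0,0,0,0.0667,0.013,-0.062,0,0,0,0.0667]' 0.6|head -2
$H '[0.013,-0.062,0,0,0,0.0667,0.013,-0.062,0,0,0,0.0667,0.013,-0.062,0,0,0,0.0667,0.013,-0.062,0,0,0,0.0667,0.013,-0.062,0,0,0,0.0667]'|head -2
$H '[0.013,-0.062,0,0,0,0.0667,0.013,-0.062,0,0,0,0.0667,0.013,-0.062,0,0,0,0.0667,0.013,-0.062,0,0,0,0.0667,0.013,-0.062,0,0,0,0.0667]'|head -2
$H '[0,0,0,0,0,0,0,0,0,0,0,0,0,0,0,0,0,0]'|head -2
python3 - <<'E'
from h import *
pose(); p,d,c=grab('wrist'); cv2.imwrite('pics/w10.png',p); P=world(d,c)
W=(d>0)&(abs(P[...,0]-.578)<.05)&(abs(P[...,1]+.38)<.05)
rect(P,W&(P[...,2]>.132)&(P[...,2]<.145),'knob',50); rect(P,W&(P[...,2]>.085)&(P[...,2]<.1),'collar',50)
for n in ('top','scene'):
    p,d,c=grab(n); P=world(d,c); Z=P[...,2]; ok=d>0
    if n=='scene': cv2.imwrite('pics/s10.png',cv2.resize(p[80:380,200:440],None,fx=2,fy=2))
    rect(P,ok&(abs(P[...,0]-.59)<.08)&(abs(P[...,1]+.245)<.06)&(Z>.09)&(Z<.13),n+' dplates')
    rect(P,ok&(Z>.085)&(Z<.15)&(abs(P[...,0]-.48)<.09)&(abs(P[...,1])<.06),n+' rack')
E
```

```text
time: 27.27
eef_pos: [0.5479, -0.24, 0.1083]
tcp_rot: [0.742, 0.671, -0.0, -0.0]
contact_force: [-0.4, 0.2, -2.0]
opening: 0.081
finger_force: 89.8
time: 27.6
eef_pos: [0.5482, -0.2402, 0.1088]
time: 28.02
eef_pos: [0.5495, -0.2409, 0.2335]
time: 28.43
eef_pos: [0.5579, -0.287, 0.2287]
time: 28.85
eef_pos: [0.5676, -0.3335, 0.2285]
time: 29.27
eef_pos: [0.5774, -0.38, 0.2285]
time: 29.52
eef_pos: [0.5772, -0.3791, 0.2284]
t 29.52 tcp [ 0.5772 -0.3791  0.2284] phi 174.15 tilt [-0.0002  0.0004] F [ 0.2 -0.  -0.4] op 0.6 ff 0.0
knob px [323. 211.] n 1382 c 577.6 -379.9 wh 13.6 51.5 a 83.7 z 0.1388
collar px [323. 183.] n 2899 c 577.3 -380.4 wh 75.0 73.6 a 84.2 z 0.093
top dplates px [415. 184.] n 124 c 639.4 -248.2 wh 101.0 10.3 a 85.2 z 0.1162
top dplates px [413. 209.] n 111 c 549.4 -238.9 wh 100.7 10.1 a 83.8 z 0.1173
scene dplates px [271. 296.] n 176 c 547.7 -239.9 wh 98.0 11.0 a 84.3 z 0.1151
scene dplates px [296. 315.] n 192 c 636.8 -251.3 wh 100.3 10.4 a 83.7 z 0.1168
```

View pics/s10.png

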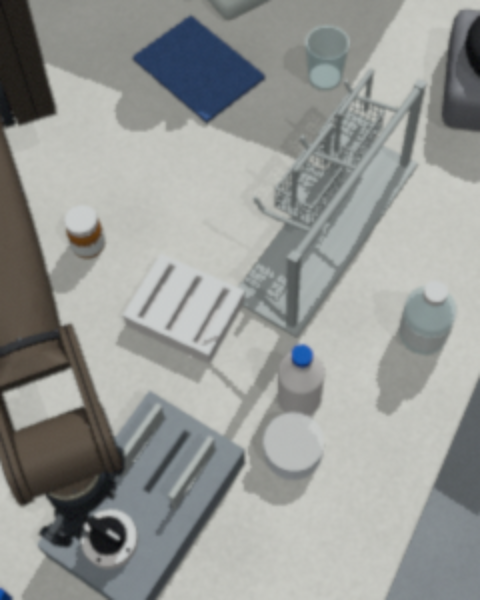

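Scene crop: both baskets hang on the middle and +y hooks; both plates are down in the outer dryer slots; rack is empty; bottle and beaker stand. A stillness check, then grip the knob.

```bash
H="python3 -m handwheel"
$H '[0.003,-0.005,-0.16,0,0,0,0,0,-0.16,0,0,0,0,0,-0.16,0,0,0,0,0,-0.16,0,0,0,0,0,0,0,0,0]'|head -2
$H '[0,0,0,0,0,0,0,0,0,0,0,0,0,0,0,0,0,0]'
$H '[0,0,0,0,0,0,0,0,0,0,0,0,0,0,0,0,0,0,0,0,0,0,0,0]' 0 60
python3 - <<'E'
from h import *
pose()
a=[]
for i in range(3): p,d,c=grab('scene'); P=world(d,c); a.append((p.astype(int),P))
for i in (1,2): print('diff',np.abs(a[i][0]-a[0][0])[95:220,310:420].mean().round(2),(np.abs(a[i][0]-a[0][0])[95:220,310:420].max(-1)>40).sum())
P=a[0][1]; rect(P,(P[...,2]>.2)&(P[...,2]<.235)&(abs(P[...,0]-.59)<.03)&(P[...,1]>.15)&(P[...,1]<.45),'bars')
E
```

```text
time: 30.08
eef_pos: [0.5749, -0.3774, 0.1258]
time: 30.33
eef_pos: [0.5789, -0.3812, 0.1353]
tcp_rot: [0.05, 0.999, -0.001, 0.002]
contact_force: [0.1, 0.0, 0.7]
opening: 0.601
finger_force: 0.0
time: 30.67
eef_pos: [0.5782, -0.3798, 0.1334]
tcp_rot: [0.05, 0.999, 0.0, 0.001]
contact_force: [0.1, 3.6, 1.9]
opening: 0.155
finger_force: 62.5
t 30.67 tcp [ 0.5782 -0.3798  0.1334] phi 174.26 tilt [0.0013 0.0008] F [0.1 3.6 1.9] op 0.155 ff 62.5
diff 0.58 0
diff 0.58 0
bars px [377. 127.] n 128 c 598.6 376.9 wh 40.1 104.8 a 12.6 z 0.2156
bars px [356. 155.] n 153 c 587.7 246.2 wh 103.6 54.6 a 63.7 z 0.2157
```

Everything is still; press.

```bash
H="python3 -m handwheel"
$H '[0,0,-0.025,0,0,0,0,0,-0.025,0,0,0,0,0,-0.022,0,0,0,0,0,0,0,0,0,0,0,0,0,0,0]'
```

```text
time: 31.23
eef_pos: [0.5783, -0.38, 0.1239]
tcp_rot: [0.05, 0.999, 0.0, 0.0]
contact_force: [-1.5, 6.5, 11.1]
opening: 0.151
finger_force: 64.0
```

```bash
H="python3 -m handwheel"
$H '[0,0,0,0,0,-0.072,0,0,0,0,0,-0.072,0,0,0,0,0,-0.072,0,0,0,0,0,-0.072,0,0,0,0,0,-0.072]'|head -4
$H '[0,0,0,0,0,-0.072,0,0,0,0,0,-0.072,0,0,0,0,0,-0.072,0,0,0,0,0,-0.072,0,0,0,0,0,-0.072]'|head -4
$H '[0,0,0,0,0,-0.072,0,0,0,0,0,-0.072,0,0,0,0,0,0]'
python3 -c "from h import *; s=pose(); print(s['wrist_torque'])"
```

```text
time: 31.65
eef_pos: [0.5782, -0.3799, 0.1239]
tcp_rot: [0.329, 0.944, 0.0, 0.0]
contact_force: [-1.6, 5.6, 11.9]
time: 32.07
eef_pos: [0.5782, -0.3798, 0.1239]
tcp_rot: [0.579, 0.815, 0.0, -0.0]
contact_force: [-0.6, 6.6, 12.0]
time: 32.32
eef_pos: [0.5782, -0.3797, 0.1239]
tcp_rot: [0.667, 0.745, 0.0, -0.0]
contact_force: [-2.3, 7.0, 12.0]
opening: 0.151
finger_force: 63.9
t 32.32 tcp [ 0.5782 -0.3797  0.1239] phi 96.39 tilt [-0.     0.001] F [-2.3  7.  12. ] op 0.151 ff 63.9
[1.29955166 0.44651425 0.17008069]
```

```bash
H="python3 -m handwheel"
$H '[0,0,0,0,0,-0.012,0,0,0,0,0,0,0,0,0,0,0,0]'|head -4
python3 -c "from h import *; s=pose(); print(s['wrist_torque'])"
```

```text
time: 32.57
eef_pos: [0.5782, -0.3797, 0.1239]
tcp_rot: [0.672, 0.741, 0.0, -0.0]
contact_force: [-1.3, 7.5, 11.2]
t 32.57 tcp [ 0.5782 -0.3797  0.1239] phi 95.59 tilt [-0.0002  0.0008] F [-1.3  7.5 11.2] op 0.15 ff 64.0
[1.30927502 0.43363219 0.4853153 ]
```

Hard stop reached. Let the knob rise in the grip, then release and retreat.

```bash
H="python3 -m handwheel"
$H '[0,0,0.025,0,0,0.006,0,0,0.025,0,0,0.006,0,0,0.024,0,0,0,0,0,0,0,0,0]'
$H '[0,0,0,0,0,0,0,0,0,0,0,0,0,0,0,0,0,0,0,0,0,0,0,0]' 0.6
$H '[0,0,0.1,0,0,0,0,0,0.2,0,0,0,0,0,0.2,0,0,0,0,0,0.2,0,0,0,-0.1,0,0,0,0,0]'|head -2
$H '[-0.2,-0.1,0.1,0,0,0,-0.2,-0.1,0.1,0,0,0,-0.2,-0.1,0,0,0,0,0,0,0,0,0,0,0,0,0,0,0,0]'|head -2
python3 - <<'E'
from h import *
pose(); p,d,c=grab('top'); P=world(d,c)
W=(d>0)&(abs(P[...,0]-.578)<.05)&(abs(P[...,1]+.38)<.05)
rect(P,W&(P[...,2]>.131)&(P[...,2]<.146),'knob',5)
p,d,c=grab('scene'); cv2.imwrite('pics/s11.png',cv2.resize(p[80:380,200:440],None,fx=2,fy=2)); P=world(d,c)
W=(d>0)&(abs(P[...,0]-.578)<.05)&(abs(P[...,1]+.38)<.05)
rect(P,W&(P[...,2]>.131)&(P[...,2]<.146),'knob s',5)
E
```

```text
time: 32.9
eef_pos: [0.5781, -0.3796, 0.1331]
tcp_rot: [0.666, 0.746, 0.001, -0.0]
contact_force: [1.4, 4.5, 2.0]
opening: 0.151
finger_force: 62.6
time: 33.23
eef_pos: [0.5771, -0.3809, 0.1319]
tcp_rot: [0.666, 0.746, -0.001, -0.0]
contact_force: [0.2, 0.0, -0.0]
opening: 0.599
finger_force: 0.0
time: 33.65
eef_pos: [0.5666, -0.3828, 0.2482]
time: 34.07
eef_pos: [0.4715, -0.4265, 0.2693]
t 34.07 tcp [ 0.4715 -0.4265  0.2693] phi 96.34 tilt [ 0.0013 -0.0017] F [-0.3  0.7 -0.1] op 0.598 ff 0.0
knob px [455. 200.] n 62 c 579.5 -378.8 wh 15.5 51.6 a 1.9 z 0.1391
knob s px [252. 345.] n 111 c 577.2 -381.6 wh 14.1 51.4 a 6.9 z 0.1389
```

View pics/s11.png

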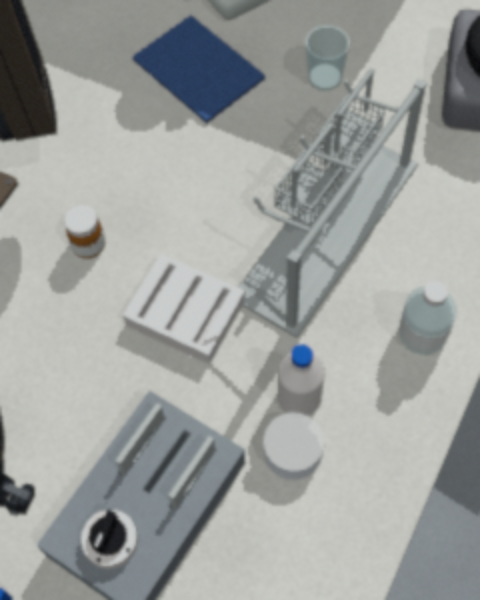

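The knob is up at 139 mm and turned about 77° (crop px (108,535)), both baskets are hanging, and both plates are home. Handing in.

```bash
python3 -c "
from plant import ctrl
print(ctrl.sign_off())"
```

```text
the job is handed in; nothing more can be done
None
```

Job handed in at about 34 s: both baskets hang on their own hooks, both plates are fully down in their own dryer slots, the timer was turned to its stop and sprang back up, and the bottle and beaker are still standing.

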